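Fit the bangle post to the drive of a rotating jade display

ROBOT

A 6-joint arm with a two-finger parallel gripper is mounted at the origin on the work surface. World frame = base frame: x ahead of the robot, y to its left, z up, the work surface at z = 0. Lengths are in m, angles in rad, forces in N, time in s.
With the tool pointing down it reaches from about 0.275 to 0.875 m from the base axis. Payload 12.5 kg.
Tool frame: the origin (TCP) lies on the centre line of the jaws, within the pads' length; the fingertips stand 14 mm ahead of it and the grasp point (between the pads) lies 5 mm behind it; z points along the fingers, x is the direction in which the jaws open and shut, and the axes are right-handed (so a half turn about z gives the same grasp; the last joint's range is limited). The gripper opens to 85 mm and grips with 20 to 120 N. Pads are 22 mm wide; open, the fingers measure 114 mm over their backs; the gripper's body (76 mm by 85 mm) begins 54 mm behind the grasp point. The pads swing forward as they close: fully open they stand 13 mm farther back than shut.
Start: joints at [1.137, 0.351, 1.652, -0, 1.139, -0.085], TCP at [0.188, 0.517, 0.245] pointing down, gripper open.
Joint ranges: [-2.75, 2.75], [-0.79, 2.1], [0.01, 2.65], [-1.57, 4.71], [0.07, 3.14], [-2.87, 2.87]. Speed limits (rad/s): [2.22, 2.22, 2.79, 3.14, 3.14, 3.14].

INTERFACE

Orientations are given as a unit quaternion [x, y, z, w].
In Python, from plant import arm gives the robot as it stands.
- The arm moves only by the tool step_arm, never from a script. Its argument "rows" is a list that holds one entry, the list of rows, each a list of 7 numbers: the shift along the tool's x, y, z in mm, then the turn, a rotation vector about the tool's x, y, z in degrees, then the finger opening in mm, from 0 to 85.4. In form: [[[tx, ty, tz, wx, wy, wz, fingers], ...]]. A call has 1 to 12 rows; each row shifts and turns the pose as measured when the row begins, along the tool's axes as they then stand; what a row does not reach is not made up. A row lasts 1/12 s, in which the tool goes at most 41.7 mm and 7.16 degrees, less where a joint would pass 70% of its speed; a pose out of reach is approached as far as the arm can. A call is refused whole if a number of a shift passes 41.7 or a number of a turn 7.16, either way. A call with a gripper value outside its range is refused whole. The fingers move at their own pace and stop on an object; the grip force is fixed at half the most. Time passes only in rows, so rows that do not move let the fingers close. It gives the time, the measured TCP pose, the force and the opening at its end, in the units of the state.
- arm.state(): the state, without advancing time (a new reading comes with each control period).
- arm.read_camera(name): name is "scene" or "top" or "wrist"; returns the picture (480x640x3 uint8, blue, green, red); there is no depth.
- arm.camera_model(name): a dict with "intrinsics" (3x3 intrinsics, pixels), "camera_from_world" (4x4, takes a point from world to camera coordinates); the wrist camera has in their place "T_tool_cam" (4x4, takes a point from camera to tool coordinates, whose origin is the TCP and whose axes are the tool frame's). Camera axes: x right, y up, looking along -z (the intrinsics and any distortion apply to the point x, -y, -z); pixel columns grow to the right and rows downward; lengths in m; the calibration is good to about 2 mm. A picture is of the moment at which its call begins: read the wrist's pose just before it. camera_model takes no time and is no camera call.
- arm.hand_in(): hands the job in, once; it reports no verdict.
The state is a dict: "t": time; "qpos": joint angles; "dq": joint speeds; "tau": joint torques, N m; "tcp_pos": TCP position; "eef_rot": TCP orientation; "contact_force": force on the tool from outside, world axes, zero at the start; "torque": the same for the moment, N m; "width": finger opening in m.
Only numpy, scipy, OpenCV 4.12 (cv2) and the standard library are available. Lean on these libraries where they do the work, as an engineer would, in place of code of your own. Each camera call takes 0.05 s, during which the arm holds its last target. There are 200 camera calls.

TASK

Put the rotating bangle display together for tonight's stream: seat the grey drive unit flat and square in the pocket of the black plinth and let go of it, then take the bangle post (square cream column on a black disc) out of the wooden stand and push its keyed shaft into the brass hub, turning it until the key slips into the keyway, and keep pushing until the disc sits flush on the hub. The hub's spring would lift the post again, so finish while still gripping the post and pressing it fully home, so that a colleague can tighten the grub screw. Leave the ring cone and the two jade bangles where they are.

Things in the scene. Friction and masses are not known exactly. Their poses are not given: they have to be found in the camera images.
- plinth: fixed black plinth, 160 (x) x 150 (y) x 24 mm high, standing on the desk (z = 0) with some yaw; origin at the centre of its underside. In the middle of its top a rectangular pocket, 62.4 (x) x 50.4 mm (y), 16 mm deep, aluminium trim round it. With the drive unit seated, 26 mm of its block and the hub stand above the plinth
- pocket_floor (a point): centre of the pocket's floor, 8 mm above the desk; axes as the plinth's (x along the pocket's long side, z up)
- drive_unit: loose grey battery gearmotor, about 0.4 kg: upright block 60 (x) x 48 (y) x 42 mm high, the lowest 4 mm (dark) tapering to 54 x 42 mm at the foot; origin at the centre of its underside, z up. It starts upright on the desk. It fits the pocket either way round (its x along the pocket's x). On its top, in the middle, the brass hub, 40 mm across, 28 mm high
- hub_mouth (a point): centre of the hub's top face, 70 mm above the drive unit's underside; z up, x from the axis towards the keyway (any angle to the unit). Bore 17.7 mm; the keyway is a slot 7.8 mm wide down the whole bore, reaching 12.8 mm from the axis, with an orange-red mark beside it on the hub's top and side. The geared hub stays as it stands unless twisted with 0.25 N m
- hub_spring (a joint): how far the spring plunger at the foot of the bore is pressed, m: 0 free, 0.005 with the post fully home (stop at 0.006). Free, its top lies 15 mm below the hub's top face; it resists with 5.6 N at first and 9.1 N at 5 mm, more than the post weighs
- bangle_post: loose display head, about 0.16 kg; origin: centre of the underside of its black disc (72 mm across, 6 thick), z up. Above: square cream column 24 x 24 mm (faces along x, y), top at z = 86 mm. Below: steel shaft 16 mm across, 20 long, end tapered; key on its +x side, 6 mm wide, out to 11.5 mm from the axis, from z = -13 (bevelled) to 0. An orange-red line on the disc lies above the key
- head_stand: fixed wooden stand, 215 (x) x 85 (y) x 40 mm high, with some yaw; origin at the centre of its underside. Two plain holes, 27 mm across, right through it at x = -55 and +55 mm; the bangle post stands upright in one, the ring cone in the other, shaft in the hole and disc on the stand's top
- ring_cone: another display head, not to be moved: cream cone 66 mm high on a black disc 60 mm across, in the stand's other hole; origin at the centre of the underside of its disc
- white_bangle: loose white jade bangle lying flat on the desk, 74 mm across, 12 mm high, not to be moved; origin at the centre of its underside
- green_bangle: loose green jade bangle lying flat on the desk, 76 mm across, 12 mm high, not to be moved; origin at the centre of its underside
Things that resemble listed ones, but are neither listed nor needed, are in the scene too. Leave any pink look-alike of the bangle_post alone.

How it is judged:
On the way, in this order (a step that is already met when the one before it is completed fails the run):
1. the drive unit sits flat and square on the floor of the plinth's pocket, let go (z of drive_unit in the frame of pocket_floor below 0.0015 m and horizontal distance between drive_unit and pocket_floor below 0.004 m and angle between drive_unit's own z axis and vertical below 0.03 rad and angle between the x axis of drive_unit and the x axis of pocket_floor, either way round below 0.08 rad and contact force between the fingers and drive_unit below 0.3 N), for 0.2 s.
2. the bangle post's key is in the hub's keyway (disc less than 8 mm above the hub) (z of bangle_post in the frame of hub_mouth below 0.008 m and horizontal distance between bangle_post and hub_mouth below 0.003 m and angle between the z axis of bangle_post and the z axis of hub_mouth, either way round below 0.08 rad), for 0.1 s.
At the end, for the whole second after the job is handed in: Drive unit on the pocket floor (1.5 mm), flat and square (0.03, 0.08 rad); post disc on the hub (gap under 1.5 mm, centred 2.5 mm, upright 0.04 rad), spring pressed over 3.5 mm; fingers grip the post (over 3 N) and press it on the hub (over 6 N), at rest; others within 15 mm of their start (z of bangle_post in the frame of hub_mouth between -0.003 and 0.0015 m and horizontal distance between bangle_post and hub_mouth below 0.0025 m and angle between the z axis of bangle_post and the z axis of hub_mouth, either way round below 0.04 rad and angle between the x axis of bangle_post and the x axis of hub_mouth, either way round below 0.2 rad and value of joint hub_spring above 0.0035 m and contact force between bangle_post and drive_unit above 6 N and contact force between the fingers and bangle_post above 3 N and linear speed of bangle_post below 0.02 m/s and z of drive_unit in the frame of pocket_floor below 0.0015 m and horizontal distance between drive_unit and pocket_floor below 0.004 m and angle between drive_unit's own z axis and vertical below 0.03 rad and angle between the x axis of drive_unit and the x axis of pocket_floor, either way round below 0.08 rad and distance of each of ring_cone, white_bangle, green_bangle from where it was at the start of the episode below 0.015 m); the arm keeps its last pose, push and grip.
It fails at once if the ring cone is disturbed (moved more than 15 mm) (distance of ring_cone from where it was at the start of the episode above 0.015 m).
It fails at once if a jade bangle is disturbed (moved more than 15 mm) (distance of any of white_bangle, green_bangle from where it was at the start of the episode above 0.015 m).
It also fails if it takes over 54 s, if anything falls off the work surface, if the arm or the gripper's body presses on something with over 40 N, if the wrist force passes 120 N, or if a joint passes its speed limit or range.

## Working session

There is one attempt and no reset: what is moved stays moved. The work goes in short steps, Python scripts to look and compute and a tool call to move; the robot and the scene stay as the last step left them, time stands still between calls to the robot, and variables do not carry over. Pictures are saved under pics/ and viewed, about 8 in all and at most 12, crops included, and the job is handed in when it is done.

Besides the shell and the picture viewer there is one more tool, called after ">>>" as name([rows], argument=value, ...), one row to a line, values as JSON. step_arm: Moves the arm, as the interface text tells. Its arguments: {"type":"object","properties":{"rows":{"type":"array","items":{"type":"array","items":{"type":"array","items":{"type":"number"}}}}},"required":["rows"]}

```bash
mkdir -p pics; ls
python3 - <<'E'
from plant import arm
import cv2
s=arm.state(); print(s)
for n in ("top","scene"):
    cv2.imwrite(f"pics/{n}0.png",arm.read_camera(n)); print(n,arm.camera_model(n))
print(arm.camera_model("wrist"))
E
```

```text
pics
{'t': 0.0, 'qpos': array([ 1.13738017e+00,  3.51267324e-01,  1.65242258e+00,  1.37478535e-05,
        1.13910701e+00, -8.45760480e-02]), 'dq': array([ 0.00084119,  0.00104862,  0.0016516 ,  0.00056615,  0.00048178,
       -0.00174205]), 'tau': array([-3.19859275e-03, -5.06094968e+01, -2.91397297e+01, -1.57120617e-04,
        4.45630867e-03, -5.80215760e-05]), 'tcp_pos': array([0.187822  , 0.51660024, 0.24474196]), 'eef_rot': array([ 8.19088803e-01,  5.73666427e-01, -5.23751850e-04,  2.97130215e-04]), 'contact_force': array([-0.90562223, -0.51453038,  0.64748973]), 'torque': array([-0.0314786 , -0.02582688,  0.03662503]), 'width': 0.08523696618329349}
top {'intrinsics': array([[480.93815519,   0.        , 322.44057729],
       [  0.        , 480.93815519, 234.89087698],
       [  0.        ,   0.        ,   1.        ]]), 'camera_from_world': array([[ 0.00253034, -0.99988831, -0.01472996,  0.05272527],
       [ 0.99818264,  0.00163861,  0.06023902, -0.60361343],
       [-0.06020816, -0.01485561,  0.99807529, -1.24379436],
       [ 0.        ,  0.        ,  0.        ,  1.        
[... 273 characters left out ...]
.27215836,  0.50691623,  0.81790327,  0.08954505],
       [ 0.39558523, -0.71589837,  0.5753276 , -1.50296258],
       [ 0.        ,  0.        ,  0.        ,  1.        ]])}
{'intrinsics': array([[428.31823266,   0.        , 324.18489187],
       [  0.        , 428.31823266, 230.02972602],
       [  0.        ,   0.        ,   1.        ]]), 'T_tool_cam': array([[ 9.99999041e-01,  1.33912769e-03,  3.53729228e-04,
        -6.65195817e-04],
       [ 1.38502192e-03, -9.64953041e-01, -2.62418959e-01,
        -6.57702850e-02],
       [-1.00803981e-05,  2.62419197e-01, -9.64953970e-01,
        -1.28409806e-01],
       [ 0.00000000e+00,  0.00000000e+00,  0.00000000e+00,
         1.00000000e+00]])}
```

View pics/top0.png

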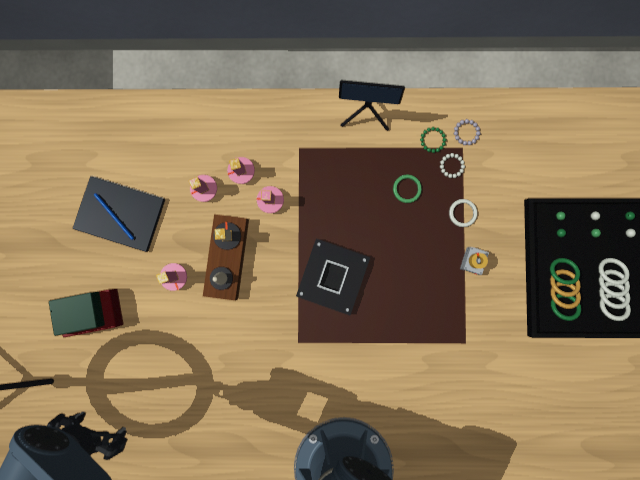

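View pics/scene0.png

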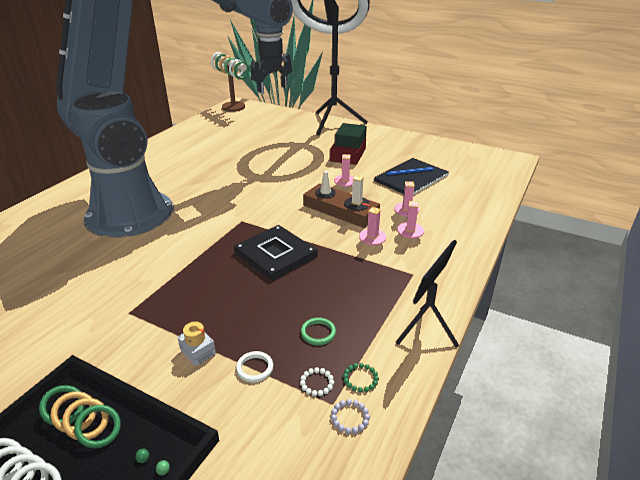

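```bash
cat > h.py <<'E'
import numpy as np, cv2
from scipy.spatial.transform import Rotation as R
from plant import arm
def cam(name, st=None):
    m=arm.camera_model(name); K=m["intrinsics"]
    if name=="wrist":
        T=np.eye(4); T[:3,:3]=R.from_quat(st["eef_rot"]).as_matrix(); T[:3,3]=st["tcp_pos"]
        W=T@m["T_tool_cam"]
    else: W=np.linalg.inv(m["camera_from_world"])
    return K,W
def bp(cw,u,v,z):
    K,W=cw; d=W[:3,:3]@np.array([(u-K[0,2])/K[0,0],-(v-K[1,2])/K[1,1],-1]); o=W[:3,3]
    return o+d*(z-o[2])/d[2]
def proj(cw,p):
    K,W=cw; c=np.linalg.inv(W)@np.r_[p,1]; return K[0,0]*c[0]/-c[2]+K[0,2], K[1,1]*-c[1]/-c[2]+K[1,2]
def tool(st,p):  # world point in tool frame, mm
    return 1e3*R.from_quat(st["eef_rot"]).inv().apply(np.asarray(p)-st["tcp_pos"])
def yaw(st):  # world angle of tool x, deg
    x=R.from_quat(st["eef_rot"]).as_matrix(); return np.degrees(np.arctan2(x[1,0],x[0,0])), x[:,2]
E
python3 - <<'E'
from h import *
c=cam("top")
for n,u,v,z in (("hub",480,260,.07),("pocket",333,277,.024),("post",221,234,.1),("cone",221,276,.08),("white",463,213,.01),("green",407,189,.01),("disc",228,236,.046)): print(n,bp(c,u,v,z).round(4))
im=cv2.imread("pics/top0.png")
def cr(x,y,w,h,s): return cv2.resize(im[y:y+h,x:x+w],None,fx=s,fy=s,interpolation=cv2.INTER_CUBIC)
a=cr(455,235,50,50,6); b=cr(290,232,90,90,1*300/90.); d=cr(200,210,50,100,6)
cv2.imwrite("pics/m.png",np.hstack([np.vstack([a,b[:300,:300]]),d[:600]]))
E
```

```text
hub [ 0.5382 -0.3405  0.07  ]
pocket [0.4936 0.0262 0.024 ]
post [0.6004 0.3027 0.1   ]
cone [0.4968 0.3056 0.08  ]
white [ 0.6625 -0.3167  0.01  ]
green [ 0.7263 -0.1698  0.01  ]
disc [0.5986 0.2968 0.046 ]
```

View pics/m.png

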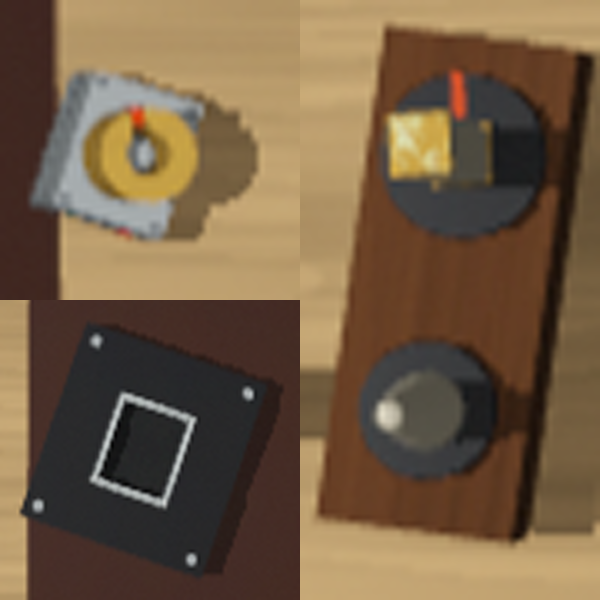

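>>> step_arm([
  [[-30, 27, 0, 0, 0, 0, 85], [-30, 27, 0, 0, 0, 0, 85], [-30, 27, 0, 0, 0, 0, 85], [-30, 27, 0, 0, 0, 0, 85], [-30, 27, 0, 0, 0, 0, 85], [-30, 27, 0, 0, 0, 0, 85], [-30, 27, 0, 0, 0, 0, 85], [-30, 27, 0, 0, 0, 0, 85], [-30, 27, 0, 0, 0, 0, 85], [-30, 27, 0, 0, 0, 0, 85], [-30, 27, 0, 0, 0, 0, 85], [-30, 27, 0, 0, 0, 0, 85]],
])

```text
t: 1.1
tcp_pos: [0.3701, 0.0561, 0.2425]
eef_rot: [0.816, 0.578, -0.001, 0.0]
contact_force: [1.7, 0.7, -0.1]
width: 0.085
```

Run:
```python
from h import *
import pickle
s=arm.state(); im=arm.read_camera("wrist"); cv2.imwrite("pics/w_pl.png",im); pickle.dump(s,open("w_pl.pkl","wb")); print(proj(cam("wrist",s),[.4936,.0262,.024]), tool(s,[.538,-.3405,.07]))
```

```text
(np.float64(339.8482717434746), np.float64(335.176370963171)) [-318.27577983  289.79858372  173.02723002]
```

>>> step_arm([
  [[-29, 26, 0, 0, 0, 0, 85], [-29, 26, 0, 0, 0, 0, 85], [-29, 26, 0, 0, 0, 0, 85], [-29, 26, 0, 0, 0, 0, 85], [-29, 26, 0, 0, 0, 0, 85], [-29, 26, 0, 0, 0, 0, 85], [-29, 26, 0, 0, 0, 0, 85], [-29, 26, 0, 0, 0, 0, 85], [-29, 26, 0, 0, 0, 0, 85], [-29, 26, 0, 0, 0, 0, 85], [-20, 20, 0, 0, 0, 0, 85], [0, 0, 0, 0, 0, 0, 85]],
])

```text
t: 2.15
tcp_pos: [0.5321, -0.3545, 0.2396]
eef_rot: [0.819, 0.574, -0.002, -0.0]
contact_force: [1.8, 0.4, -0.6]
width: 0.0847
```

Run:
```python
from h import *
import pickle
s=arm.state(); im=arm.read_camera("wrist"); cv2.imwrite("pics/w_un.png",im); pickle.dump(s,open("w_un.pkl","wb"))
a=cv2.imread("pics/w_pl.png"); u,v=map(int,proj(cam("wrist",pickle.load(open("w_pl.pkl","rb"))),[.4936,.0262,.024]))
b=proj(cam("wrist",s),[.538,-.3405,.055]); print(s["tcp_pos"],yaw(s),b)
def cr(im,u,v):
    x=int(np.clip(u-90,0,460)); y=int(np.clip(v-100,0,280)); print(x,y); return cv2.resize(im[y:y+200,x:x+180],None,fx=2.2,fy=2.2,interpolation=cv2.INTER_CUBIC)
cv2.imwrite("pics/m2.png",np.hstack([cr(a,u,v),cr(im,*map(int,b))]))
```

```text
[ 0.53214944 -0.35448021  0.23964505] (np.float64(70.07034919725893), array([-0.0030795 , -0.00137636, -0.99999431])) (np.float64(346.0606048594557), np.float64(206.5014613740959))
249 235
256 106
```

View pics/m2.png

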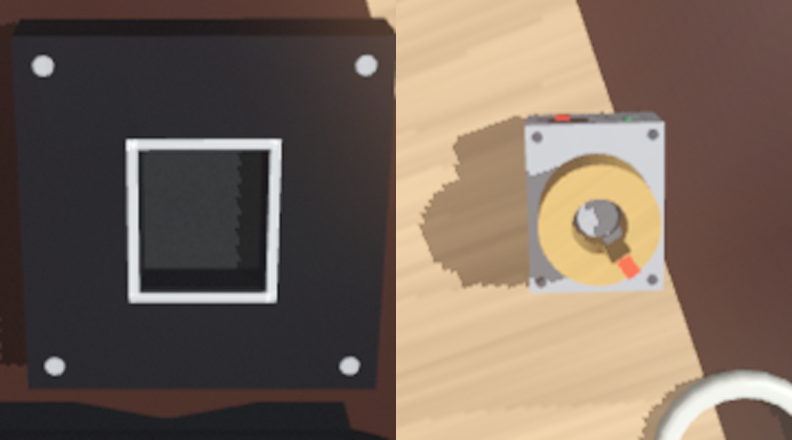

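Run:
```python
from h import *
import pickle
def P(f,x0,y0,off,pts,z):
    c=cam("wrist",pickle.load(open(f,"rb"))); return np.array([bp(c,x0+(a-off)/2.2,y0+b/2.2,z) for a,b in pts])
def info(n,q):
    d=(q[1]-q[0]+q[2]-q[3])/2; e=(q[3]-q[0]+q[2]-q[1])/2
    print(n,q.mean(0).round(4),"short",np.linalg.norm(d).round(4),np.degrees(np.arctan2(d[1],d[0])).round(2),"long",np.linalg.norm(e).round(4),np.degrees(np.arctan2(e[1],e[0])).round(2))
info("pocket in",P("w_pl.pkl",249,235,0,[(138,151),(270,151),(265,292),(140,292)],.024))
info("pocket out",P("w_pl.pkl",249,235,0,[(126,140),(282,140),(276,302),(129,302)],.024))
info("screws",P("w_pl.pkl",249,235,0,[(42,66),(366,65),(349,366),(54,366)],.024))
info("unit",P("w_un.pkl",256,106,396,[(525,122),(663,122),(663,291),(529,291)],.042))
h=P("w_un.pkl",256,106,396,[(600,224),(539,224),(661,224),(628,266)],.07); print(h); d=h[3]-h[0]; print(np.degrees(np.arctan2(d[1],d[0])))
s=arm.state(); print(tool(s,h[0]))
```

```text
pocket in [0.4952 0.0271 0.024 ] short 0.0525 70.66 long 0.0641 -19.35
pocket out [0.4952 0.0271 0.024 ] short 0.0619 70.66 long 0.0736 -19.28
screws [0.495  0.0269 0.024 ] short 0.1263 70.75 long 0.1363 -19.24
unit [ 0.5366 -0.339   0.042 ] short 0.0479 70.02 long 0.0605 -18.57
[[ 0.53631673 -0.33865061  0.07      ]
 [ 0.52957999 -0.35717943  0.07      ]
 [ 0.5430514  -0.32012751  0.07      ]
 [ 0.55269949 -0.33464963  0.07      ]]
13.724094225333474
[ 15.13056425   0.44388064 169.3667429 ]
```

>>> step_arm([
  [[15, 0.5, 0, -0.13, 0.13, 0, 85], [0, 0, 30, 0, 0, 0, 85], [0, 0, 40, 0, 0, 0, 85], [0, 0, 40, 0, 0, 0, 85], [0, 0, 35, 0, 0, 0, 85], [0, 0, 10, 0, 0, 0, 85]],
])

```text
t: 2.7
tcp_pos: [0.5393, -0.33, 0.0837]
eef_rot: [0.818, 0.575, 0.002, 0.002]
contact_force: [-1.0, 0.6, -0.6]
width: 0.0854
```

Run:
```python
from h import *
s=arm.state(); print(s["t"],tool(s,[.5364,-.3388,.033]),yaw(s))
```

```text
2.7 [-9.32453787e+00 -1.02777191e-02  5.06721581e+01] (np.float64(70.24715424577242), array([ 0.00535437, -0.00117212, -0.99998498]))
```

>>> step_arm([
  [[-9.3, 0, 5, 0.3, 0, -0.2, 85], [0, 0, 0, 0, 0, 0, 85], [0, 0, 0, 0, 0, 0, 85]],
])

```text
t: 2.95
tcp_pos: [0.536, -0.336, 0.0789]
eef_rot: [0.816, 0.578, -0.0, -0.002]
contact_force: [0.2, -0.2, -0.3]
width: 0.0853
```

Run:
```python
from h import *
s=arm.state(); print(s["t"],tool(s,[.5364,-.3388,.033]),yaw(s))
```

```text
2.95 [-2.63525158  1.42209403 45.88808441] (np.float64(70.62025228198512), array([-0.00234122,  0.0029287 , -0.99999297]))
```

>>> step_arm([
  [[-2.6, 1.4, 20, 0, 0, -0.5, 85], [0, 0, 20, 0, 0, 0, 85], [0, 0, 6, 0, 0, 0, 85], [0, 0, 0, 0, 0, 0, 85]],
])

```text
t: 3.28
tcp_pos: [0.5407, -0.3416, 0.0411]
eef_rot: [0.813, 0.582, 0.002, 0.005]
contact_force: [0.6, -0.5, -0.2]
width: 0.0847
```

Run:
```python
from h import *
for i in range(2):
    s=arm.state(); print(s["t"],tool(s,[.5364,-.3388,.033]),yaw(s)); arm.read_camera("wrist")
```

```text
3.2833 [ 1.28089156 -5.07252246  8.05221701] (np.float64(71.12943222985803), array([ 0.00886054, -0.00518868, -0.99994728]))
3.3333 [ 1.31680662 -5.36346937  8.70568965] (np.float64(71.13354377362397), array([ 0.00947544, -0.00561085, -0.99993937]))
```

```bash
cat >> h.py <<'E'
def need(p,yw):
    s=arm.state(); y=np.radians(yw); c,n=np.cos(y),np.sin(y)
    T=np.array([[c,n,0],[n,-c,0],[0,0,-1]]); r=R.from_quat(s["eef_rot"])
    print("t",s["t"],"shift",tool(s,p).round(2),"rot",(r.inv()*R.from_matrix(T)).as_rotvec(degrees=True).round(2),"w",s["width"].__round__(4),"F",s["contact_force"].round(1),"dq",abs(s["dq"]).max().round(3))
E
python3 -c "
from h import *
need([.5364,-.3388,.033],70.2)"
```

```text
t 3.3833 shift [ 1.41 -5.46  8.98] rot [0.64 0.13 0.93] w 0.0852 F [-0.6 -0.2 -0.1] dq 0.004
```

>>> step_arm([
  [[1.4, -5.4, 4, 0.64, 0.13, 0.93, 85], [0, 0, 0, 0, 0, 0, 85], [0, 0, 0, 0, 0, 0, 85]],
])

```text
t: 3.63
tcp_pos: [0.5372, -0.3393, 0.0412]
eef_rot: [0.819, 0.574, 0.0, 0.002]
contact_force: [0.5, 0.4, 0.5]
width: 0.0848
```

```bash
python3 -c "
from h import *
need([.5364,-.3388,.033],70.2)"
```

```text
t 3.6333 shift [ 0.18 -0.93  8.17] rot [ 0.17  0.06 -0.11] w 0.0848 F [0.5 0.4 0.5] dq 0.014
```

>>> step_arm([
  [[0.2, -0.9, 8, 0.17, 0.06, -0.1, 85], [0, 0, 2, 0, 0, 0, 85], [0, 0, 0, 0, 0, 0, 85]],
])

```text
t: 3.88
tcp_pos: [0.5368, -0.339, 0.0315]
eef_rot: [0.818, 0.575, 0.0, 0.001]
contact_force: [0.4, 0.3, 0.8]
width: 0.0849
```

```bash
python3 -c "
from h import *
need([.5364,-.3388,.033],70.2)"
```

```text
t 3.8833 shift [ 0.06 -0.41 -1.55] rot [0.08 0.02 0.  ] w 0.0849 F [0.4 0.3 0.8] dq 0.008
```

Aligned well; rise slightly, close.

>>> step_arm([
  [[0, -0.4, -1.5, 0.08, 0, 0, 60], [0, 0, 0, 0, 0, 0, 44], [0, 0, 0, 0, 0, 0, 40], [0, 0, 0, 0, 0, 0, 40], [0, 0, 0, 0, 0, 0, 40], [0, 0, 0, 0, 0, 0, 40], [0, 0, 0, 0, 0, 0, 40], [0, 0, 0, 0, 0, 0, 40]],
])

```text
t: 4.55
tcp_pos: [0.5364, -0.3387, 0.033]
eef_rot: [0.818, 0.575, -0.0, -0.0]
contact_force: [-0.0, 0.7, 0.5]
width: 0.0468
```

```bash
python3 -c "
from h import *
need([.5364,-.3388,.033],70.2)"
```

```text
t 4.55 shift [-0.12  0.06 -0.01] rot [-0.04  0.    0.01] w 0.0468 F [-0.   0.7  0.5] dq 0.001
```

>>> step_arm([
  [[0, 0, -15, 0, 0, 0, 40], [0, 0, -25, 0, 0, 0, 40], [0, 0, -20, 0, 0, 0, 40], [20, -10, -5, 0, 0, 0, 40], [33, -16.3, 0, 0, 0, 0, 40], [33, -16.3, 0, 0, 0, 0, 40], [33, -16.3, 0, 0, 0, 0, 40], [33, -16.3, 0, 0, 0, 0, 40], [33, -16.3, 0, 0, 0, 0, 40], [33, -16.3, 0, 0, 0, 0, 40], [33, -16.3, 0, 0, 0, 0, 40], [30, -15, 0, 0, 0, 0, 40]],
])

```text
t: 5.55
tcp_pos: [0.496, -0.02, 0.1066]
eef_rot: [0.821, 0.571, -0.001, -0.001]
contact_force: [1.7, -0.2, -6.6]
width: 0.0468
```

```bash
python3 -c "
from h import *
need([.4952,.0271,.080],70.7)"
```

```text
t 5.55 shift [ 43.88 -17.02  26.68] rot [-0.19  0.01 -1.04] w 0.0468 F [ 1.7 -0.2 -6.6] dq 0.809
```

>>> step_arm([
  [[28, -11, 0, -0.1, 0, -1, 40], [8, -3, 0, 0, 0, 0, 40], [0, 0, 0, 0, 0, 0, 40], [0, 0, 0, 0, 0, 0, 40]],
])

```text
t: 5.88
tcp_pos: [0.4925, 0.0262, 0.1088]
eef_rot: [0.814, 0.581, -0.001, -0.001]
contact_force: [1.1, 0.4, -5.7]
width: 0.0467
```

```bash
python3 -c "
from h import *
need([.4952,.0271,.085],70.7)"
```

```text
t 5.8833 shift [ 1.7   2.32 23.84] rot [-0.19 -0.01  0.38] w 0.0467 F [ 1.1  0.4 -5.7] dq 0.012
```

>>> step_arm([
  [[1.7, 2.3, 8, -0.19, 0, 0.38, 40], [0, 0, 8, 0, 0, 0, 40], [0, 0, 7, 0, 0, 0, 40], [0, 0, 0, 0, 0, 0, 40], [0, 0, 0, 0, 0, 0, 40]],
])

```text
t: 6.3
tcp_pos: [0.4958, 0.0233, 0.0833]
eef_rot: [0.817, 0.576, -0.0, 0.0]
contact_force: [0.3, 0.6, -6.2]
width: 0.0469
```

Run:
```python
from h import *
import pickle
need([.4952,.0271,.08],70.7)
s=arm.state(); im=arm.read_camera("wrist"); cv2.imwrite("pics/w2.png",im); pickle.dump(s,open("w2.pkl","wb"))
cv2.imwrite("pics/sc2.png",cv2.resize(arm.read_camera("scene")[190:300,210:340],None,fx=3,fy=3,interpolation=cv2.INTER_CUBIC))
```

```text
t 6.3 shift [ 3.42 -1.84  3.26] rot [-0.    0.03 -0.31] w 0.0469 F [ 0.3  0.6 -6.2] dq 0.023
```

View pics/w2.png

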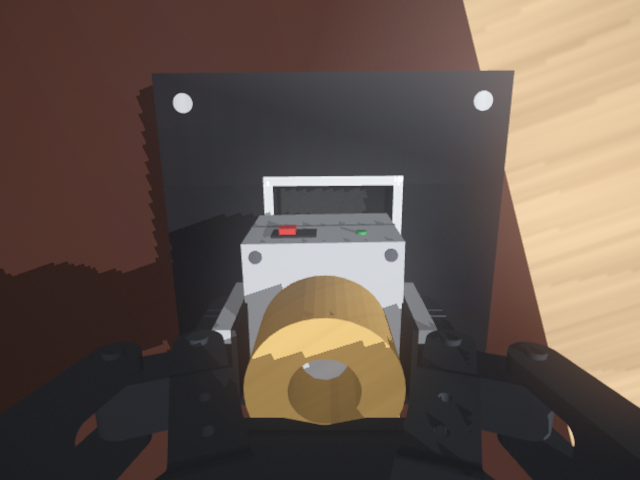

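Run:
```python
from h import *
import pickle
s=pickle.load(open("w2.pkl","rb")); c=cam("wrist",s); z0=s["tcp_pos"][2]
print("block edge tool mm",[tool(s,bp(c,u,v,z0+.009)).round(1) for u,v in ((243,241),(404,241))])
q=[bp(c,u,v,.024) for u,v in ((182,103),(483,101),(263,177),(403,177),(273,186),(393,186))]
print([tool(s,p).round(1) for p in q])
y=np.radians(-19.3); ex=np.array([np.cos(y),np.sin(y)])
# screws offset from centre along -x by 68.2, inner edge 32
print("centre est",(q[0]+q[1])[:2]/2+ex*.0682,(q[2]+q[3])[:2]/2+ex*.0368,(q[4]+q[5])[:2]/2+ex*.0321)
```

```text
block edge tool mm [array([-24.3, -30. ,  -9. ]), array([ 22.5, -30. ,  -9. ])]
[array([-60.4, -70.1,  59.3]), array([ 66. , -70.8,  59.2]), array([-27.6, -38.9,  59.3]), array([ 33.9, -38.8,  59.2]), array([-23.3, -34.9,  59.3]), array([ 29.7, -34.9,  59.2])]
centre est [0.49470864 0.02695805] [0.49494534 0.02709739] [0.49426949 0.02732865]
```

>>> step_arm([
  [[3.5, -2.3, 6, 0, 0, -0.3, 40], [0, 0, 6, 0, 0, 0, 40], [0, 0, 6, 0, 0, 0, 40], [0, 0, 0, 0, 0, 0, 40]],
])

```text
t: 6.73
tcp_pos: [0.4951, 0.0277, 0.0644]
eef_rot: [0.816, 0.579, 0.0, 0.001]
contact_force: [-0.7, 0.3, -5.5]
width: 0.0467
```

Run:
```python
from h import *
need([.4948,.0272,.06],70.7)
```

```text
t 6.7333 shift [-0.58 -0.15  4.41] rot [ 0.09 -0.    0.01] w 0.0467 F [-0.7  0.3 -5.5] dq 0.009
```

>>> step_arm([
  [[-0.5, -0.1, 5, 0.09, 0, 0, 40], [0, 0, 5, 0, 0, 0, 40], [0, 0, 3, 0, 0, 0, 40], [0, 0, 0, 0, 0, 0, 40]],
])

```text
t: 7.07
tcp_pos: [0.4948, 0.0279, 0.0508]
eef_rot: [0.815, 0.579, -0.0, -0.0]
contact_force: [-0.2, 0.6, -6.1]
width: 0.0469
```

Run:
```python
from h import *
need([.4948,.0272,.041],70.7)
```

```text
t 7.0667 shift [-0.63  0.26  9.82] rot [-0.04 -0.03  0.03] w 0.0469 F [-0.2  0.6 -6.1] dq 0.006
```

>>> step_arm([
  [[-0.3, 0.1, 4, 0, 0, 0, 40], [0, 0, 4, 0, 0, 0, 40], [0, 0, 1.5, 0, 0, 0, 40], [0, 0, 0.5, 0, 0, 0, 40]],
])

```text
t: 7.4
tcp_pos: [0.4952, 0.0274, 0.0407]
eef_rot: [0.816, 0.579, 0.0, -0.0]
contact_force: [-9.7, 0.8, 24.5]
width: 0.0467
```

Run:
```python
from h import *
need([.4948,.0272,.041],70.7)
```

```text
t 7.4 shift [-0.34 -0.29 -0.29] rot [-0.02 -0.04  0.02] w 0.0467 F [-9.7  0.8 24.5] dq 0.004
```

>>> step_arm([
  [[0, 0, -0.3, 0, 0, 0, 55], [0, 0, 0, 0, 0, 0, 85], [0, 0, 0, 0, 0, 0, 85], [0, 0, 0, 0, 0, 0, 85], [0, 0, 0, 0, 0, 0, 85], [0, 0, -10, 0, 0, 0, 85], [0, 0, -30, 0, 0, 0, 85], [0, 0, -38, 0, 0, 0, 85], [0, 0, -38, 0, 0, 0, 85], [0, 0, -38, 0, 0, 0, 85], [0, 0, -30, 0, 0, 0, 85], [0, 0, 0, 0, 0, 0, 85]],
])

```text
t: 8.4
tcp_pos: [0.4951, 0.0269, 0.2367]
eef_rot: [0.816, 0.579, 0.001, 0.0]
contact_force: [0.3, -0.3, 0.9]
width: 0.0854
```

Run:
```python
from h import *
import pickle
need([.4948,.0272,.25],70.7)
s=arm.state(); im=arm.read_camera("wrist"); pickle.dump(s,open("w3.pkl","wb")); cv2.imwrite("pics/w3.png",im)
u,v=map(int,proj(cam("wrist",s),[.4948,.0272,.06])); x,y=u-100,max(v-100,0); print(x,y)
cv2.imwrite("pics/w3c.png",cv2.resize(im[y:y+200,x:x+200],None,fx=3,fy=3,interpolation=cv2.INTER_CUBIC))
```

```text
t 8.4 shift [  0.17  -0.32 -13.33] rot [ 0.1  -0.05  0.01] w 0.0854 F [ 0.3 -0.3  0.9] dq 0.046
225 106
```

View pics/w3c.png

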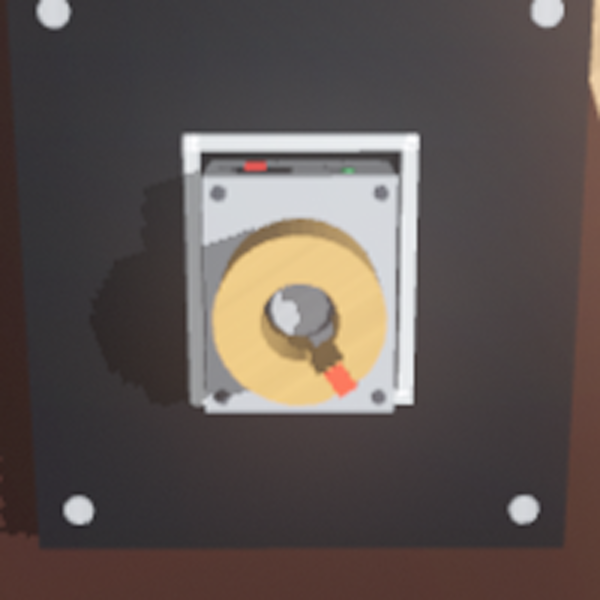

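Run:
```python
from h import *
import pickle
s=pickle.load(open("w3.pkl","rb")); c=cam("wrist",s)
f=lambda a,b,z: bp(c,225+a/3,106+b/3,z)
q=np.array([f(a,b,.05) for a,b in ((203,175),(397,175),(393,410),(206,410))]); e=q[3]-q[0]+q[2]-q[1]; d=q[1]-q[0]
print(q.mean(0),np.degrees(np.arctan2(e[1],e[0])),np.linalg.norm(e)/2,np.linalg.norm(d))
h=f(300,320,.078); print(h,np.linalg.norm(f(213,320,.078)-f(387,320,.078)),np.linalg.norm(f(300,234,.078)-f(300,405,.078)))
for m in ((341,380),(325,356)):
    d=f(*m,.078)-h; print(np.degrees(np.arctan2(d[1],d[0])),np.linalg.norm(d))
need([.56,.27,.237],70.7)
```

```text
[0.49539691 0.02677948 0.05      ] -19.4642404355698 0.05991044589740914 0.04731674358672313
[0.4952499 0.0268151 0.078    ] 0.03984763997223211 0.04016089477266687
14.324667456609657 0.017154887100503922
14.752154799229316 0.01029185871808963
t 8.45 shift [251.06 -18.35  -2.45] rot [-0.01 -0.02  0.01] w 0.0852 F [ 0.3 -0.4 -0. ] dq 0.063
```

>>> step_arm([
  [[36, 1, -5, 0, 0, 0, 85], [36, 1, -8, 0, 0, 0, 85], [36, 1, -8, 0, 0, 0, 85], [36, 1, -8, 0, 0, 0, 85], [36, 1, -8, 0, 0, 0, 85], [36, 1, -8, 0, 0, 0, 85], [36, 1, -8, 0, 0, 0, 85], [20, 0, 0, 0, 0, -6, 85], [0, 0, 0, 0, 0, -6, 85], [0, 0, 0, 0, 0, -6, 85], [0, 0, 0, 0, 0, -4, 85], [0, 0, 0, 0, 0, 0, 85]],
])

```text
t: 9.45
tcp_pos: [0.5897, 0.294, 0.2781]
eef_rot: [0.685, 0.729, -0.007, -0.004]
contact_force: [-0.0, -0.7, 0.0]
width: 0.0851
```

Run:
```python
from h import *
import pickle
need([.598,.297,.28],93); s=arm.state(); print(s["tcp_pos"],yaw(s))
im=arm.read_camera("wrist"); pickle.dump(s,open("w4.pkl","wb")); cv2.imwrite("pics/w4.png",im)
u,v=map(int,proj(cam("wrist",s),[.5986,.2968,.07])); x,y=u-100,max(v-100,0); print(x,y)
cv2.imwrite("pics/w4c.png",cv2.resize(im[y:y+200,x:x+200],None,fx=3,fy=3,interpolation=cv2.INTER_CUBIC))
```

```text
t 9.45 shift [ 2.51  8.43 -2.06] rot [-0.9   0.22  0.6 ] w 0.0851 F [-0.  -0.7  0. ] dq 0.069
[0.58971275 0.2939517  0.27808774] (np.float64(93.5977418361763), array([-0.01553511, -0.00478197, -0.99986789]))
229 114
```

View pics/w4c.png

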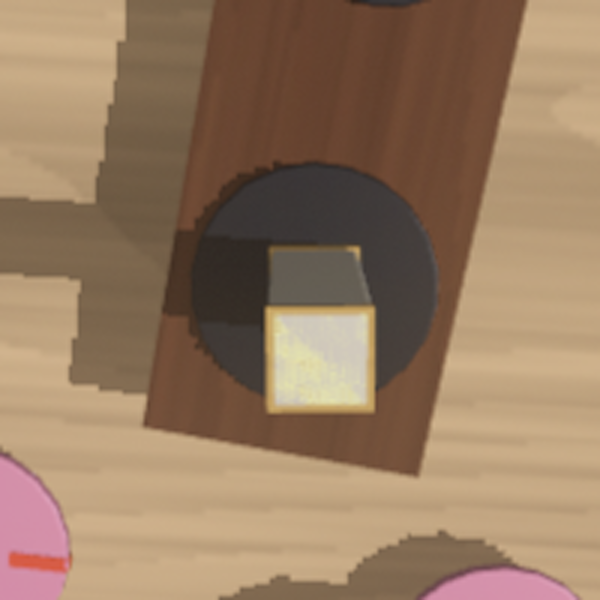

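Run:
```python
from h import *
import pickle
s=pickle.load(open("w4.pkl","rb")); c=cam("wrist",s)
f=lambda a,b,z: bp(c,229+a/3,114+b/3,z)
q=np.array([f(a,b,.126) for a,b in ((266,308),(374,307),(375,412),(267,412))]); e=q[3]-q[0]+q[2]-q[1]; d=q[1]-q[0]+q[2]-q[3]
print(q.mean(0),np.degrees(np.arctan2(e[1],e[0])),np.degrees(np.arctan2(d[1],d[0])),np.linalg.norm(e)/2,np.linalg.norm(d)/2)
print(f(314,284,.046),np.linalg.norm(f(191,284,.046)-f(437,284,.046)))
t=cam("top"); a=bp(t,200+(460-300)/6,210+72/6,.046); b=bp(t,200+(461-300)/6,210+118/6,.046);o=bp(t,200+(463-300)/6,210+155/6,.046);print(a,b,o)
need([.5975,.2965,.09],93.3)
```

```text
[0.59991141 0.30101262 0.126     ] 4.435908226014968 93.8459438162818 0.024500894157137625 0.024473779595813143
[0.59850501 0.30085349 0.046     ] 0.07052045087959596
[0.63475493 0.30073383 0.046     ] [0.61493103 0.30001428 0.046     ] [0.59901448 0.29892184 0.046     ]
t 9.5 shift [  2.98  11.06 187.75] rot [-0.93  0.23  0.06] w 0.0851 F [-0.1  0.7 -1.2] dq 0.064
```

>>> step_arm([
  [[6, 9, 20, -0.9, 0.2, -0.5, 85], [0, 1, 30, 0, 0, 0, 85], [0, 0, 30, 0, 0, 0, 85], [0, 0, 0, 0, 0, 0, 85], [0, 0, 0, 0, 0, 0, 85]],
])

```text
t: 9.92
tcp_pos: [0.5992, 0.2996, 0.1949]
eef_rot: [0.688, 0.725, -0.0, 0.0]
contact_force: [-0.4, 0.2, 0.7]
width: 0.0849
```

Run:
```python
from h import *
need([.5994,.3010,.08],94.1)
```

```text
t 9.9167 shift [  1.44   0.29 114.92] rot [ 0.01  0.02 -1.1 ] w 0.0849 F [-0.4  0.2  0.7] dq 0.044
```

>>> step_arm([
  [[1, 0.3, 25, 0, 0, -1.1, 85], [0, 0, 25, 0, 0, 0, 85], [0, 0, 25, 0, 0, 0, 75], [0, 0, 15, 0, 0, 0, 65], [0, 0, 0, 0, 0, 0, 60], [0, 0, 0, 0, 0, 0, 60]],
])

```text
t: 10.42
tcp_pos: [0.6036, 0.3014, 0.1125]
eef_rot: [0.685, 0.729, 0.005, 0.002]
contact_force: [0.6, -0.9, 1.7]
width: 0.0599
```

Run:
```python
from h import *
need([.5994,.3010,.08],94.1)
```

```text
t 10.4167 shift [-0.21 -4.6  32.47] rot [ 0.6  -0.18 -0.51] w 0.0599 F [ 0.6 -0.9  1.7] dq 0.011
```

>>> step_arm([
  [[-0.2, -4.6, 8, 0.6, -0.18, -0.5, 60], [0, 0, 14, 0, 0, 0, 60], [0, 0, 12, 0, 0, 0, 60], [0, 0, 0, 0, 0, 0, 60]],
])

```text
t: 10.75
tcp_pos: [0.6012, 0.3018, 0.0816]
eef_rot: [0.682, 0.732, 0.003, 0.001]
contact_force: [0.3, -0.0, -0.8]
width: 0.0602
```

Run:
```python
from h import *
need([.5994,.3010,.08],94.1)
```

```text
t 10.75 shift [-0.67 -1.83  1.62] rot [ 0.36 -0.12 -0.05] w 0.0602 F [ 0.3 -0.  -0.8] dq 0.021
```

>>> step_arm([
  [[-0.7, -1.8, 1.5, 0.36, -0.12, 0, 60], [0, 0, 0, 0, 0, 0, 50], [0, 0, 0, 0, 0, 0, 30], [0, 0, 0, 0, 0, 0, 15], [0, 0, 0, 0, 0, 0, 15], [0, 0, 0, 0, 0, 0, 15], [0, 0, 0, 0, 0, 0, 15], [0, 0, 0, 0, 0, 0, 15]],
])

```text
t: 11.42
tcp_pos: [0.5996, 0.301, 0.0805]
eef_rot: [0.682, 0.732, -0.0, -0.0]
contact_force: [-0.3, -0.7, -1.7]
width: 0.0236
```

Run:
```python
from h import *
need([.5994,.3010,.08],94.1)
```

```text
t 11.4167 shift [ 0.03 -0.19  0.51] rot [-0.01  0.01 -0.07] w 0.0236 F [-0.3 -0.7 -1.7] dq 0.001
```

>>> step_arm([
  [[0, 0, -10, 0, 0, 0, 15], [0, 0, -25, 0, 0, 0, 15], [0, 0, -35, 0, 0, 0, 15], [0, 0, -20, 0, 0, 0, 15], [-20, -10, 0, 0, 0, 0, 15], [-33, -15.3, 0, 0, 0, 0, 15], [-33, -15.3, 0, 0, 0, 0, 15], [-33, -15.3, 0, 0, 0, 0, 15], [-33, -15.3, 0, 0, 0, 0, 15], [-33, -15.3, 0, 0, 0, 0, 15], [-25, -12, 0, 0, 0, 0, 15], [0, 0, 0, 0, 0, 0, 15]],
])

```text
t: 12.42
tcp_pos: [0.5121, 0.078, 0.1823]
eef_rot: [0.68, 0.733, 0.003, 0.002]
contact_force: [0.4, 0.4, -0.4]
width: 0.0233
```

Run:
```python
from h import *
need([.4953,.0268,.155],104.5); print(arm.state()["tcp_pos"])
```

```text
t 12.4167 shift [-49.85 -20.81  27.1 ] rot [  0.39  -0.   -10.19] w 0.0233 F [ 0.4  0.4 -0.4] dq 0.037
[0.51212639 0.07803703 0.18227663]
```

>>> step_arm([
  [[-25, -10.5, 3, 0.4, 0, 0, 15], [-19, -8, 3, 0, 0, 0, 15], [0, 0, 3, 0, 0, -5, 15], [0, 0, 3, 0, 0, -5, 15], [0, 0, 0, 0, 0, 0, 15], [0, 0, 0, 0, 0, 0, 15]],
])

```text
t: 12.92
tcp_pos: [0.4973, 0.0297, 0.1749]
eef_rot: [0.613, 0.79, 0.002, 0.002]
contact_force: [-0.7, 1.0, -0.7]
width: 0.0235
```

Run:
```python
from h import *
need([.4953,.0268,.155],104.5); print(arm.state()["tcp_pos"])
```

```text
t 12.9167 shift [-2.32 -2.82 19.85] rot [ 0.34  0.04 -0.13] w 0.0235 F [-0.7  1.  -0.7] dq 0.025
[0.4973349  0.02973032 0.17486583]
```

>>> step_arm([
  [[-2.3, -2.8, 6, 0.34, 0, -0.1, 15], [0, 0, 6, 0, 0, 0, 15], [0, 0, 5, 0, 0, 0, 15], [0, 0, 0, 0, 0, 0, 15], [0, 0, 0, 0, 0, 0, 15]],
])

```text
t: 13.33
tcp_pos: [0.4956, 0.0277, 0.1569]
eef_rot: [0.615, 0.789, -0.0, 0.0]
contact_force: [0.3, 0.4, -0.5]
width: 0.0234
```

Run:
```python
from h import *
import pickle
need([.4953,.0268,.140],104.5)
s=arm.state(); im=arm.read_camera("wrist"); sc=arm.read_camera("scene"); pickle.dump(s,open("w5.pkl","wb"))
cv2.imwrite("pics/w5.png",im); u,v=map(int,proj(cam("scene"),[.4953,.0268,.09])); print(u,v)
r=cv2.resize(sc[v-60:v+60,u-40:u+40],(320,480),interpolation=cv2.INTER_CUBIC)
cv2.imwrite("pics/m5.png",np.hstack([im[:,100:560],r]))
```

```text
t 13.3333 shift [-0.78 -0.49 16.9 ] rot [ 0.03  0.05 -0.37] w 0.0234 F [ 0.3  0.4 -0.5] dq 0.012
273 226
```

View pics/m5.png

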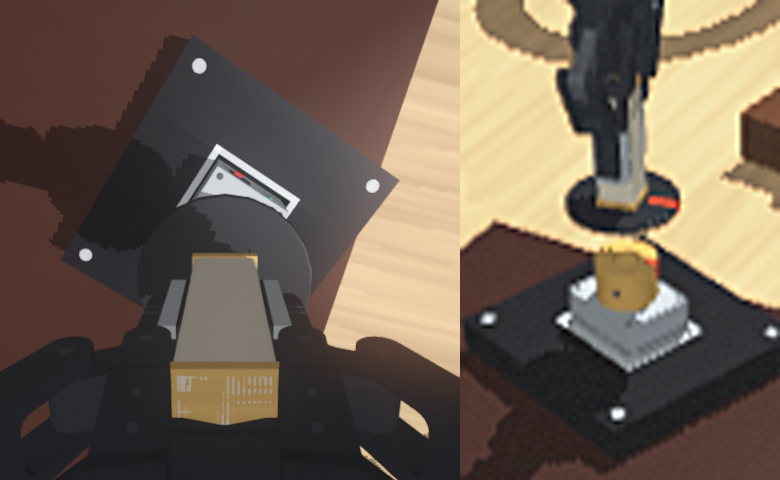

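Run:
```python
from h import *
import pickle
s=pickle.load(open("w5.pkl","rb")); c=cam("wrist",s); z=s["tcp_pos"][2]-.0405+.006
for u,v in ((292,254),(357,254),(324,194),(238,280),(411,280)): print(tool(s,bp(c,u,v,z)).round(1))
```

```text
[-13.8 -12.   34.5]
[ 12.2 -12.   34.5]
[ -1.  -36.3  34.5]
[-36.   -0.9  34.5]
[34.4 -0.8 34.5]
```

>>> step_arm([
  [[-0.2, -0.2, 5, 0, 0, -0.3, 15], [0, 0, 5, 0, 0, 0, 15], [0, 0, 4, 0, 0, 0, 15], [0, 0, 0, 0, 0, 0, 15], [0, 0, 0, 0, 0, 0, 15]],
])

```text
t: 13.85
tcp_pos: [0.4956, 0.0275, 0.1418]
eef_rot: [0.612, 0.791, 0.0, 0.001]
contact_force: [0.1, 0.3, -1.8]
width: 0.0229
```

Run:
```python
from h import *
need([.4954,.0275,.135],104.5)
```

```text
t 13.85 shift [ 0.09 -0.24  6.76] rot [ 0.07  0.06 -0.04] w 0.0229 F [ 0.1  0.3 -1.8] dq 0.011
```

>>> step_arm([
  [[0, -0.2, 3, 0.07, 0, 0, 15], [0, 0, 3, 0, 0, 0, 15], [0, 0, 2, 0, 0, 0, 15], [0, 0, 0, 0, 0, 0, 15]],
])

```text
t: 14.18
tcp_pos: [0.4955, 0.0274, 0.133]
eef_rot: [0.612, 0.79, -0.0, 0.0]
contact_force: [1.1, 0.3, -1.3]
width: 0.0233
```

Run:
```python
from h import *
need([.4954,.0275,.135],104.5); print(arm.state()["torque"])
```

```text
t 14.1833 shift [ 0.13 -0.08 -1.97] rot [ 0.    0.06 -0.04] w 0.0233 F [ 1.1  0.3 -1.3] dq 0.003
[0.03654839 0.01592379 0.01844042]
```

>>> step_arm([
  [[0.1, 0, 2, 0, 0, 0, 15], [0, 0, 2, 0, 0, 0, 15], [0, 0, 2, 0, 0, 0, 15], [0, 0, 1, 0, 0, 0, 15]],
])

```text
t: 14.52
tcp_pos: [0.4957, 0.0275, 0.1256]
eef_rot: [0.612, 0.79, -0.0, 0.001]
contact_force: [-0.2, -1.4, -0.8]
width: 0.0234
```

Run:
```python
from h import *
need([.4954,.0275,.1185],104.5); print(arm.state()["torque"])
```

```text
t 14.5167 shift [ 0.08 -0.26  7.06] rot [ 0.03  0.07 -0.04] w 0.0234 F [-0.2 -1.4 -0.8] dq 0.028
[ 0.0245909   0.02561487 -0.04266732]
```

>>> step_arm([
  [[0, -0.2, 2, 0, 0, 0, 15], [0, 0, 2, 0, 0, 0, 15], [0, 0, 2, 0, 0, 0, 15], [0, 0, 1.5, 0, 0, 0, 15]],
])

```text
t: 14.85
tcp_pos: [0.4957, 0.0275, 0.1183]
eef_rot: [0.612, 0.79, -0.0, 0.001]
contact_force: [-2.9, -0.3, 8.3]
width: 0.0228
```

Run:
```python
from h import *
need([.4954,.0275,.1185],104.5); print(arm.state()["torque"])
```

```text
t 14.85 shift [ 0.1  -0.25 -0.19] rot [ 0.05  0.08 -0.04] w 0.0228 F [-2.9 -0.3  8.3] dq 0.034
[-0.00078088  0.60246103 -0.03203901]
```

>>> step_arm([
  [[0, 0, 0.8, 0, 0, 0, 15], [0, 0, 0.8, 0, 0, 0, 15], [0, 0, 0.8, 0, 0, 0, 15]],
])

```text
t: 15.1
tcp_pos: [0.4958, 0.0275, 0.1179]
eef_rot: [0.612, 0.791, -0.0, 0.001]
contact_force: [-5.8, -1.3, 14.7]
width: 0.0229
```

Run:
```python
from h import *
need([.4954,.0275,.1185],104.5); print(arm.state()["torque"])
```

```text
t 15.1 shift [ 0.13 -0.4  -0.62] rot [ 0.06  0.08 -0.03] w 0.0229 F [-5.8 -1.3 14.7] dq 0.002
[ 0.03986756  1.22748844 -0.05332246]
```

>>> step_arm([
  [[0, -0.3, 1.5, 0, 0, 0, 15], [0, -0.1, 1.5, 0, 0, 0, 15], [0, -0.1, 1.5, 0, 0, 0, 15]],
])

```text
t: 15.35
tcp_pos: [0.4959, 0.0275, 0.1178]
eef_rot: [0.612, 0.791, 0.0, 0.001]
contact_force: [-7.8, 0.1, 24.6]
width: 0.0233
```

Run:
```python
from h import *
import pickle
need([.4954,.0275,.1185],104.5); print(arm.state()["torque"])
im=arm.read_camera("wrist"); sc=arm.read_camera("scene"); s=arm.state(); pickle.dump(s,open("w6.pkl","wb"))
r=cv2.resize(sc[165:285,233:313],(320,480),interpolation=cv2.INTER_CUBIC)
cv2.imwrite("pics/m6.png",np.hstack([im[:,100:560],r]))
need([.4954,.0275,.1185],104.5)
```

```text
t 15.35 shift [ 0.14 -0.45 -0.68] rot [ 0.13  0.1  -0.03] w 0.0233 F [-7.8  0.1 24.6] dq 0.005
[0.03687449 1.93914558 0.04143797]
t 15.45 shift [ 0.13 -0.44 -0.68] rot [ 0.13  0.1  -0.02] w 0.0232 F [-8.9 -0.1 25. ] dq 0.002
```

View pics/m6.png

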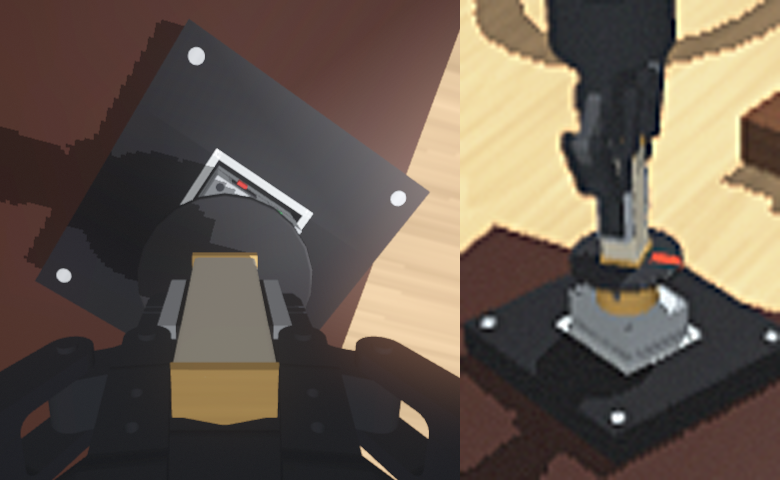

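Run:
```python
from h import *
arm.hand_in(); need([.4954,.0275,.1185],104.5)
```

```text
the job is handed in; nothing more can be done
the job is handed in; nothing more can be done
```

The display is together and the job is handed in at about 15.5 s. The drive unit is seated in the plinth pocket and released. The bangle post is keyed into the hub and pressed down, with the gripper still holding it. `hand_in` gives no verdict, so what follows is my own last checks.

- **Drive unit:** in the picture after release, its centre was about 0.5 mm from the pocket centre and its yaw within about 0.2° of the pocket's. Its top edges fitted a seated height.
- **Post:** the key went into the keyway with no extra force. The disc came to a hard stop at an estimated 77.3 mm, against 78 mm for the hub's top. The last picture shows no visible gap and no slip in the grip.
- **Push and grip:** the arm is pressing with about 25 N, steady, with the fingers closed on the column at 23 mm.
- **Side force:** about 8–9 N sideways (with a moment of about 1.9 N m) built up while pressing. A small sideways shift did not relieve it, but the tool tilt stayed at about 0.2°.
- **Not measured:** I could not read the spring travel directly; I take it from the hard stop. I did not re-measure the ring cone or the two bangles at the end, but nothing was moved near them.

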